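# Open the folding plant stand and slide the planters in, tall one at the back

### The arm

A 6-joint arm with a two-finger parallel gripper is mounted at the origin on the work surface. World frame = base frame: x ahead of the robot, y to its left, z up, the work surface at z = 0. Lengths are in mm, angles in rad, forces in N, time in s.
With the tool pointing down it reaches from about 275 to 1000 mm from the base axis. Payload 8.4 kg.
Tool frame: the origin (TCP) lies on the centre line of the jaws, within the pads' length; the fingertips stand 17 mm ahead of it and the grasp point (between the pads) lies 2 mm behind it; z points along the fingers, y is the line along which they close (so a half turn about z gives the same grasp; the last joint's range is limited). The gripper opens to 85 mm and grips with 20 to 120 N. Pads are 22 mm wide; open, the fingers measure 114 mm over their backs; the gripper's body (76 mm by 85 mm) begins 54 mm behind the grasp point. The pads swing forward as they close: fully open they stand 13 mm farther back than shut.
Start: joints at [1.171, 0.353, 1.633, -0, 1.155, -0.002], TCP at [242.118, 576.2, 248.281] pointing down, gripper open.
Joint ranges: [-2.63, 2.63], [-0.92, 2.1], [0.06, 2.66], [-1.3, 4.44], [0, 2.69], [-3.02, 3.02]. Speed limits (rad/s): [2.22, 2.22, 2.79, 3.14, 3.14, 3.14].

### API

Orientations are given as [roll, pitch, yaw] about the fixed x, y, z axes, in that order (R = Rz(yaw) Ry(pitch) Rx(roll)).
In Python, from rig import r, eyes gives the robot as it stands. The module is installed in compiled form; this text tells all that it offers.
- The arm moves only by the shell command python3 -m inch 'ROWS' [FORCE]. ROWS is JSON, a list of rows, each a list of 7 numbers: the shift along the tool's x, y, z in m, then the turn, a rotation vector about the tool's x, y, z in degrees, then the closure, from -1 (fully open) to 1 (shut). In form: [[x, y, z, rx, ry, rz, gripper], ...]. A call has 1 to 8 rows; each row shifts and turns the commanded pose from where the row before left it, along the tool's axes as they then stand; what a row does not reach is not made up. A row lasts 1/10 s, in which the tool goes at most 50 mm and 8.59 degrees, less where a joint would pass 70% of its speed; a pose out of reach is approached as far as the arm can. A call with a gripper value outside its range is refused whole. The fingers move at their own pace and stop on an object; FORCE is the grip in N (left out, the last holds). Time passes only in rows, so rows that do not move let the fingers close. It gives the time, the measured TCP pose, the force, the opening and the grip force at its end, in the units of the state.
- r.sense(): the state, without advancing time (a new reading comes with each control period).
- eyes.grab_frame(name): name is "scene" or "top"; returns a dict with "img" (420x560x3 uint8, blue, green, red), "fx", "fy", "cx", "cy" (pixels), "R" (3x3) and "t" (3): a world point X has camera coordinates R X + t. Camera axes: x right, y down, z forward; pixel columns grow to the right and rows downward; lengths in mm; the calibration is good to about 2 mm. A picture is of the moment at which its call begins. There is no depth.
- r.sign_off(): hands the job in; it is judged then, once.
The state is a dict: "clock": time; "qpos": joint angles; "qvel": joint speeds; "joint_efforts": joint torques, N m; "eef_pos": TCP position; "tcp_rot": TCP orientation; "contact_force": force on the tool from outside, world axes, zero at the start; "wrist_torque": the same for the moment, N m; "opening": opening from 0.0 (shut) to 1.0 (fully open); "grasp_force": force on a finger pad.
Only numpy, scipy, OpenCV 4.12 (cv2) and the standard library are available. Lean on these libraries where they do the work, as an engineer would, in place of code of your own. Each camera call takes 0.05 s, during which the arm holds its last target. There are 200 camera calls.

### The job

Swing the slatted back of the folding desk stand up until it snaps open, then slide the tall planter into the stand all the way to the back, and after it the short planter, right up against the tall one. Slide the planters upright on the desk, without lifting or tipping them, and leave the mug, pen pot and notebook where they are.

Things in the scene. Friction and masses are not known exactly. Their poses are not given: they have to be found in the camera images.
- stand: Fixed oak stand, U-shaped from above. Origin on the desk; x points in, from open mouth (x = -90 mm) to closed back; y across. Side rails 12 mm thick, 40 mm high, x -90 to +125, inner faces at y = +-58 mm (lane 116 mm wide); rear block 40 mm high, front face at x = +100. No floor: planters slide on the desk. Planter against the rear block: centre x = +54; the next touching it: x = -38.
- back (a joint): Hinge (rad) of the stand's slatted back, along stand y at x = +112.5 mm, z = 46 mm. 0 = folded flat over the lane (136 mm wide, 175 long, 44 to 54 mm up), barring planters; 1.75 = open, just past vertical, behind the lane and clear of it. Over-centre: below about 1.2 rad it snaps shut, above it snaps open and stays. A dark spring arm outside the +y rail. About 3 N at the knob lifts it.
- back_knob (a point): Centre of the back's knob: black steel bar 18 mm in diameter, 40 mm long, along stand y, on a 12 mm post at the middle of the free edge. Folded: stand x = -50, 84 mm above the desk, 30 mm above the slats. It lies 163 mm from the hinge along the back and 38 mm off it on the outer face (rear when open). Pinched on its two end faces it pivots between the fingers.
- tall_planter: Tall zinc planter, plain cylinder 92 mm in diameter, 110 mm high, with a 15 mm high succulent (36 mm across) in the middle of its top; filled, 0.4 to 0.75 kg. Too wide to grasp. Origin at the centre of its underside, z up.
- short_planter: Short zinc planter, plain cylinder 92 mm in diameter, 55 mm high, with the same 15 mm high succulent on top; filled, 0.26 to 0.49 kg. Too wide to grasp. Origin at the centre of its underside, z up. It and the tall one may start in each other's place.
- mug: Bystander: white mug, 76 mm in diameter, 90 mm high, handle at its +y. Origin at the centre of its underside.
- pen_pot: Bystander: dark steel pot of pens, 68 mm in diameter, 95 mm high, 131 mm with the pens. Origin at the centre of its underside.
- notebook: Bystander: closed grey notebook lying flat, 100 x 150 x 18 mm (x, y, z). Origin at the centre of its underside.

How it is judged:
By the outcome, as a careful person would: the job done as asked, in the order asked, and still so for the second after the job is handed in, with the robot touching nothing.
It also fails if it takes over 72 s, if anything falls off the work surface, if the arm or the gripper's body presses on something with over 40 N, if the wrist force passes 120 N, or if a joint passes its speed limit or range.

## Working session

There is one attempt and no reset: what is moved stays moved. The work goes in short steps, Python scripts to look and compute and a shell command to move; the robot and the scene stay as the last step left them, time stands still between calls to the robot, and variables do not carry over. Pictures are saved under pics/ and viewed, at most 10 in all, crops included, and the job is handed in when it is done.

```bash
mkdir -p pics; python3 - <<'E'
from rig import r,eyes
import cv2,pickle
d={}
for n in("scene","top"):
    f=eyes.grab_frame(n);d[n]=f;cv2.imwrite(f"pics/{n}0.png",f["img"])
    print(n,f["fx"],f["fy"],f["cx"],f["cy"],f["R"],f["t"])
pickle.dump(d,open("f0.pkl","wb"))
print(r.sense())
E
```

```text
scene 430.56086153783855 430.56086153783855 281.6126138911269 206.66636270675346 [[-0.34157535  0.93976434 -0.01301011]
 [ 0.7957689   0.2818166  -0.5360329 ]
 [-0.50007814 -0.19344866 -0.84409684]] [ 206.22104193 -399.50083078 1395.74587107]
top 391.12750758329673 391.12750758329673 280.680169191026 215.0491771212157 [[ 0.0190393  -0.99930121 -0.03216501]
 [-0.99195351 -0.01485243 -0.12572847]
 [ 0.12516288  0.03429997 -0.99154312]] [5.40230340e-01 5.49389445e+02 9.83557889e+02]
{'clock': 0.1, 'qpos': array([ 1.17061120e+00,  3.53578121e-01,  1.63403433e+00,  1.05082444e-05,
        1.15518170e+00, -2.41651179e-03]), 'qvel': array([-3.01489415e-03, -6.17980770e-04, -1.80269992e-03, -1.97261958e-03,
        1.32334727e-03, -4.56164355e-05]), 'joint_efforts': array([-2.21499060e-03, -6.06356835e+01, -3.42814529e+01, -6.19712478e-05,
        3.95101481e-03, -5.07035395e-06]), 'eef_pos': array([241.95776401, 575.84692666, 247.64809824]), 'tcp_rot': array([-3.14039119e+00, -1.25119446e-05,  2.74381978e+00]), 'contact_force': array([-0.73588667,  0.66652221,  0.30606194]), 'wrist_torque': array([-0.07546843,  0.00481255,  0.02938437]), 'grasp_force': 0.0, 'opening': 1.004255215455276}
```

View pics/top0.png

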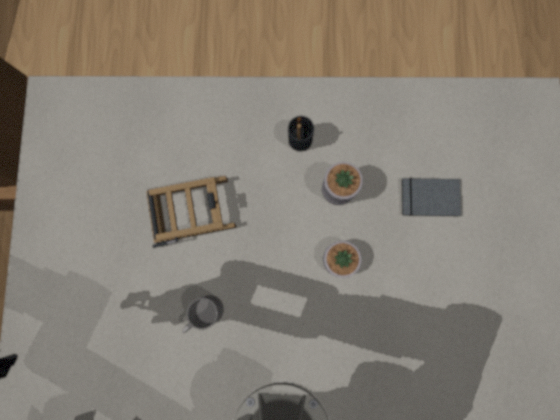

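View pics/scene0.png

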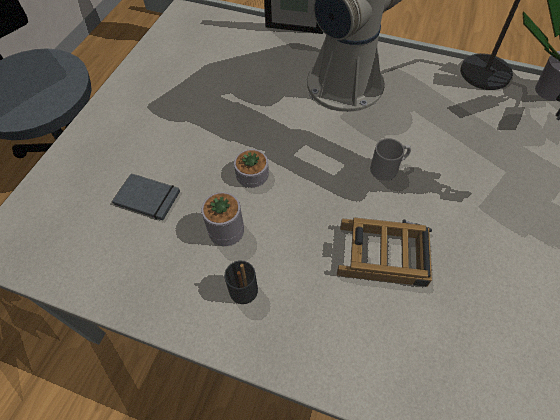

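Top view: stand at about (190,210) with its mouth to the right (world -y), knob at about (211,200). Tall planter is at (343,182), short at (343,258), pen pot (300,133), mug (205,311), notebook (432,197). I'll zoom in on the stand in both views and measure.

```bash
cat > h.py <<'E'
import numpy as np,cv2
def ray(f,u,v):
    c=-f["R"].T@f["t"];d=f["R"].T@np.array([(u-f["cx"])/f["fx"],(v-f["cy"])/f["fy"],1]);return c,d/np.linalg.norm(d)
def onz(f,u,v,z):
    c,d=ray(f,u,v);return c+d*(z-c[2])/d[2]
def tri(fa,pa,fb,pb):
    A=np.zeros((3,3));b=np.zeros(3)
    for f,p in((fa,pa),(fb,pb)):
        c,d=ray(f,*p);M=np.eye(3)-np.outer(d,d);A+=M;b+=M@c
    return np.linalg.solve(A,b)
def proj(f,X):
    p=f["R"]@np.array(X,float)+f["t"];return np.array([f["fx"]*p[0]/p[2]+f["cx"],f["fy"]*p[1]/p[2]+f["cy"]])
def blobs(img,kind):
    h=cv2.cvtColor(img,cv2.COLOR_BGR2HSV)
    m={"green":cv2.inRange(h,(35,60,20),(90,255,255)),"soil":cv2.inRange(h,(4,90,90),(18,255,255))|cv2.inRange(h,(35,60,20),(90,255,255))}[kind]
    m=cv2.morphologyEx(m,cv2.MORPH_CLOSE,np.ones((5,5)))
    n,l,s,c=cv2.connectedComponentsWithStats(m);return [(c[i].round(1),s[i].tolist()) for i in range(1,n) if s[i][4]>40]
E
python3 - <<'E'
import pickle,cv2,numpy as np
from h import *
d=pickle.load(open("f0.pkl","rb"))
for n in d:
  for k in("green","soil"):print(n,k,[b for b in blobs(d[n]["img"],k) if 100<b[0][1]<300 and 150<b[0][0]<400])
a=cv2.resize(d["top"]["img"][165:255,135:255],None,fx=6,fy=6,interpolation=cv2.INTER_CUBIC)
b=cv2.resize(d["scene"]["img"][205:300,320:450],None,fx=6,fy=6,interpolation=cv2.INTER_CUBIC)
cv2.imwrite("pics/a.png",np.clip(a*1.5,0,255));cv2.imwrite("pics/b.png",np.clip(b*1.5,0,255))
E
```

```text
scene green [(array([250.1, 159. ]), [242, 152, 17, 14, 157]), (array([219.6, 204.7]), [211, 197, 19, 16, 216])]
scene soil [(array([250.5, 161.8]), [236, 150, 30, 24, 557]), (array([220.3, 207.7]), [204, 194, 34, 29, 777]), (array([386.2, 252.4]), [339, 218, 93, 66, 1931]), (array([241.3, 271.7]), [233, 264, 21, 16, 132])]
top green [(array([344. , 178.4]), [336, 171, 17, 16, 191]), (array([343.2, 258.7]), [335, 251, 17, 16, 189])]
top soil [(array([343.2, 179.6]), [328, 165, 32, 30, 749]), (array([191.1, 209.9]), [149, 177, 86, 65, 1408]), (array([342.5, 258.8]), [328, 244, 30, 30, 713])][ WARN:0@0.110] global loadsave.cpp:1063 imwrite_ Unsupported depth image for selected encoder is fallbacked to CV_8U.
```

View pics/a.png

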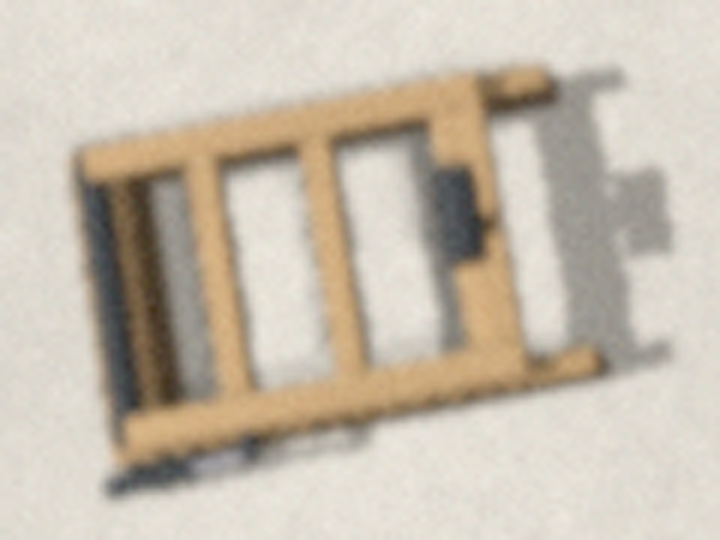

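View pics/b.png

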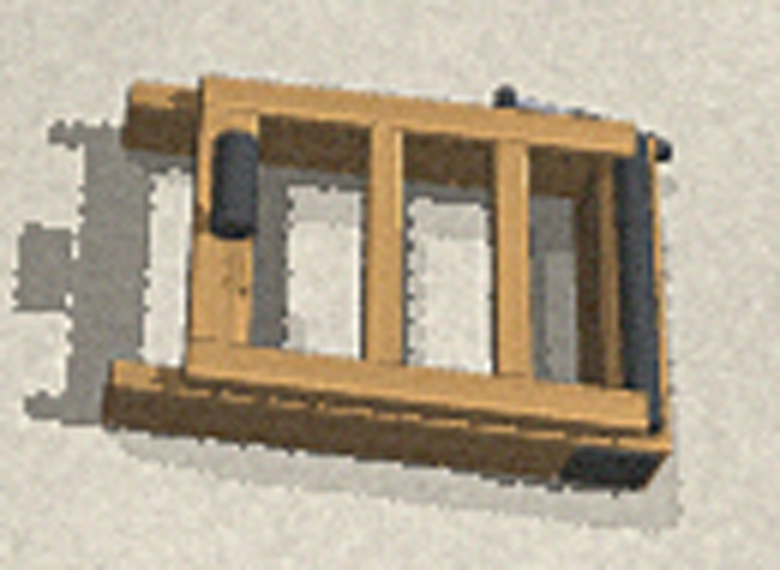

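```bash
python3 - <<'E'
import pickle
from h import *
np.set_printoptions(precision=1,suppress=True)
d=pickle.load(open("f0.pkl","rb"));T,S=d["top"],d["scene"]
tp=lambda x,y:((x+.5)/6-.5+135,(y+.5)/6-.5+165)
sp=lambda x,y:((x+.5)/6-.5+320,(y+.5)/6-.5+205)
print("knob",tri(T,tp(460,213),S,sp(235,185)), onz(T,*tp(460,213),84),onz(S,*sp(235,185),84))
P={}
for n,p in dict(fo=(548,68),fi=(555,98),ni=(600,348),no=(605,374)).items():P[n]=onz(T,*tp(*p),40);print(n,P[n])
for n,p in dict(no=(130,84),fo=(112,362)).items():print("scene",n,onz(S,*sp(*p),40))
B={}
for n,p in dict(fm=(475,75),nm=(522,370),fb=(78,150),nb=(122,452)).items():B[n]=onz(T,*tp(*p),54);print("back",n,B[n])
for n,p in dict(nm=(203,78),fm=(190,372),fb=(648,428),nb=(640,125)).items():print("back scene",n,onz(S,*sp(*p),54))
mo=sum(P.values())/4
yd=(P["no"]-P["fo"])[:2];print("width",np.linalg.norm(yd))
x2=((B["fb"]+B["nb"]-B["fm"]-B["nm"])/2)[:2];print("len",np.linalg.norm(x2),np.degrees(np.arctan2(x2[1],x2[0])),"y ang-90",np.degrees(np.arctan2(yd[1],yd[0]))-90)
print("mouth",mo)
print("tall",tri(T,(344,178.4),S,(219.6,204.7)),onz(T,343.2,179.6,110),onz(S,220.3,207.7,110))
print("short",tri(T,(343.2,258.7),S,(250.1,159)),onz(T,342.5,258.8,55),onz(S,250.5,161.8,55))
for n,p in dict(mug=(205,306),pen=(300,125),nb=(432,197)).items():print(n,onz(T,*p,90 if n!="nb" else 18))
print("cam",-T["R"].T@T["t"],-S["R"].T@S["t"])
E
```

```text
knob [578.2 182.6  84.5] [578.2 182.7  84. ] [577.9 182.5  84. ]
fo [650.4 156.1  40. ]
fi [637.  152.5  40. ]
ni [527.1 128.9  40. ]
no [515.9 126.4  40. ]
scene no [520.7 129.1  40. ]
scene fo [645.  156.8  40. ]
back fm [643.7 185.2  54. ]
back nm [515.7 159.8  54. ]
back fb [608.5 357.2  54. ]
back nb [477.9 330.   54. ]
back scene nm [516.5 157.4  54. ]
back scene fm [645.7 186.6  54. ]
back scene fb [609.9 355.3  54. ]
back scene nb [479.  329.6  54. ]
width 137.72515328237338
len 174.9582452507159 102.0561874290519 y ang-90 -257.55485073277356
mouth [582.6 141.   40. ]
tall [ 629.  -143.2  121.8] [ 628.7 -142.7  110. ] [ 629.8 -142.9  110. ]
short [ 438.9 -148.3   65.6] [ 438.7 -147.7   55. ] [ 439.8 -147.9   55. ]
mug [319.1 185.9  90. ]
pen [772.7 -36.6  90. ]
nb [ 605.2 -386.6   18. ]
cam [ 421.9  -25.  1044.3] [1086.3  188.8  966.7]
```

Measurements agree: the stand origin is about (566.5, 231.5) with its axis at 102.2°, and the knob at (578,182.6,84.5) matches the given 84. The tall planter is at (629,-143) and the short one at (439,-148). Next is a helper that works out rows, then the knob.

```bash
cat > plan.py <<'E'
import sys,numpy as np,json
from rig import r
from scipy.spatial.transform import Rotation as Ro
# usage: plan.py x y z yawdeg N  -> rows in tool axes for a straight move (tool down)
x,y,z,yaw,N=map(float,sys.argv[1:6]);N=int(N)
s=r.sense();R=Ro.from_euler("xyz",s["tcp_rot"]);Rg=Ro.from_euler("xyz",[np.pi,0,np.radians(yaw)])
rv=(R.inv()*Rg).as_rotvec();dp=(np.array([x,y,z])-s["eef_pos"])/N
print("now",s["eef_pos"].round(1),np.degrees(s["tcp_rot"]).round(1),"mm/row",np.linalg.norm(dp).round(1))
for i in range(N):
    Ri=R*Ro.from_rotvec(rv*i/N)
    print([*(float(v) for v in (Ri.inv().apply(dp)/1000).round(3)),*(float(v) for v in np.degrees(rv/N).round(1))])
E
python3 plan.py 578 182.5 150 102.2 14
```

```text
now [242.  575.8 247.6] [-179.9   -0.   157.2] mm/row 37.6
[-0.033, -0.017, 0.007, -0.0, 0.0, 3.9]
[-0.034, -0.014, 0.007, -0.0, 0.0, 3.9]
[-0.035, -0.012, 0.007, -0.0, 0.0, 3.9]
[-0.036, -0.01, 0.007, -0.0, 0.0, 3.9]
[-0.036, -0.007, 0.007, -0.0, 0.0, 3.9]
[-0.037, -0.005, 0.007, -0.0, 0.0, 3.9]
[-0.037, -0.002, 0.007, -0.0, 0.0, 3.9]
[-0.037, 0.001, 0.007, -0.0, 0.0, 3.9]
[-0.037, 0.003, 0.007, -0.0, 0.0, 3.9]
[-0.037, 0.006, 0.007, -0.0, 0.0, 3.9]
[-0.036, 0.008, 0.007, -0.0, 0.0, 3.9]
[-0.035, 0.011, 0.007, -0.0, 0.0, 3.9]
[-0.035, 0.013, 0.007, -0.0, 0.0, 3.9]
[-0.034, 0.015, 0.007, -0.0, 0.0, 3.9]
```

```bash
python3 -m inch '[[-0.033,-0.017,0.007,0,0,3.9,-1],[-0.034,-0.014,0.007,0,0,3.9,-1],[-0.035,-0.012,0.007,0,0,3.9,-1],[-0.036,-0.010,0.007,0,0,3.9,-1],[-0.036,-0.007,0.007,0,0,3.9,-1],[-0.037,-0.005,0.007,0,0,3.9,-1],[-0.037,-0.002,0.007,0,0,3.9,-1],[-0.037,0.001,0.007,0,0,3.9,-1]]' 30
python3 -m inch '[[-0.037,0.003,0.007,0,0,3.9,-1],[-0.037,0.006,0.007,0,0,3.9,-1],[-0.036,0.008,0.007,0,0,3.9,-1],[-0.035,0.011,0.007,0,0,3.9,-1],[-0.035,0.013,0.007,0,0,3.9,-1],[-0.034,0.015,0.007,0,0,3.9,-1],[0,0,0,0,0,0,-1],[0,0,0,0,0,0,-1]]'
python3 plan.py 578 182.5 83 102.2 5
```

```text
clock: 0.9
eef_pos: [435.2, 349.5, 191.8]
tcp_rot: [-3.141, 0.0, 2.197]
contact_force: [0.0, 0.4, -0.4]
opening: 0.999
grasp_force: 0.0
clock: 1.7
eef_pos: [580.3, 182.0, 149.7]
tcp_rot: [-3.14, -0.0, 1.79]
contact_force: [-0.6, -0.3, 0.1]
opening: 1.002
grasp_force: 0.0
now [580.3 182.  149.7] [-179.9   -0.   102.5] mm/row 13.3
[0.0, -0.0, 0.013, -0.0, -0.0, 0.1]
[0.0, -0.0, 0.013, -0.0, -0.0, 0.1]
[0.0, -0.0, 0.013, -0.0, -0.0, 0.1]
[0.0, -0.0, 0.013, -0.0, -0.0, 0.1]
[0.0, -0.0, 0.013, -0.0, -0.0, 0.1]
```

```bash
python3 -m inch '[[0,-0.002,0.017,0,0,0.3,-1],[0,0,0.017,0,0,0,-1],[0,0,0.017,0,0,0,-1],[0,0,0.016,0,0,0,-1],[0,0,0,0,0,0,-1]]' 40
python3 -m inch '[[0,0,0,0,0,0,1],[0,0,0,0,0,0,1],[0,0,0,0,0,0,1],[0,0,0,0,0,0,1],[0,0,0,0,0,0,1],[0,0,0,0,0,0,1]]' 40
```

```text
clock: 2.2
eef_pos: [576.5, 182.7, 81.3]
tcp_rot: [-3.138, 0.0, 1.787]
contact_force: [-0.4, 0.6, -0.7]
opening: 1.002
grasp_force: 0.0
clock: 2.8
eef_pos: [578.1, 182.3, 84.4]
tcp_rot: [-3.141, -0.0, 1.785]
contact_force: [-4.9, -0.4, 8.5]
opening: 0.461
grasp_force: 40.1
```

```bash
python3 -c "
import numpy as np
p=np.radians(13.1+6*np.arange(16));x=-167.4*np.cos(p);z=167.4*np.sin(p)
for a,b in zip(np.diff(x),np.diff(z)):print(round(a/1000,4),round(-b/1000,4))"
```

```text
0.0049 -0.0168
0.0066 -0.0162
0.0083 -0.0155
0.0098 -0.0145
0.0113 -0.0134
0.0126 -0.0121
0.0138 -0.0108
0.0149 -0.0093
0.0158 -0.0077
0.0165 -0.006
0.017 -0.0042
0.0174 -0.0024
0.0175 -0.0006
0.0175 0.0013
0.0173 0.0031
```

```bash
python3 -m inch '[[0.005,0,-0.017,0,0,0,1],[0.0066,0,-0.016,0,0,0,1],[0.0083,0,-0.0155,0,0,0,1],[0.01,0,-0.0145,0,0,0,1],[0.011,0,-0.0135,0,0,0,1]]' 40
python3 -m inch '[[0.0126,0,-0.012,0,0,0,1],[0.014,0,-0.011,0,0,0,1],[0.015,0,-0.009,0,0,0,1],[0.016,0,-0.008,0,0,0,1],[0.0165,0,-0.006,0,0,0,1]]'
python3 -m inch '[[0.017,0,-0.004,0,0,0,1],[0.0175,0,-0.0025,0,0,0,1],[0.0175,0,-0.0005,0,0,0,1],[0.0175,0,0.001,0,0,0,1],[0.017,0,0.003,0,0,0,1],[0,0,0,0,0,0,1]]'
python3 - <<'E'
from rig import eyes
import cv2,numpy as np
f=eyes.grab_frame("scene");g=eyes.grab_frame("top")
a=f["img"][130:330,300:500];b=g["img"][110:310,100:300]
cv2.imwrite("pics/c.png",cv2.resize(np.clip(np.hstack([a,b])*1.4,0,255).astype(np.uint8),None,fx=2,fy=2))
E
```

```text
clock: 3.3
eef_pos: [569.4, 222.5, 160.5]
tcp_rot: [-3.141, 0.0, 1.785]
contact_force: [1.3, 2.2, -8.3]
opening: 0.46
grasp_force: 41.2
clock: 3.8
eef_pos: [553.7, 295.9, 206.6]
tcp_rot: [3.142, 0.0, 1.786]
contact_force: [0.7, -1.0, -4.0]
opening: 0.455
grasp_force: 40.9
clock: 4.4
eef_pos: [535.1, 382.4, 208.7]
tcp_rot: [3.141, -0.002, 1.787]
contact_force: [-2.3, 1.6, 6.7]
opening: 0.458
grasp_force: 41.4
```

View pics/c.png

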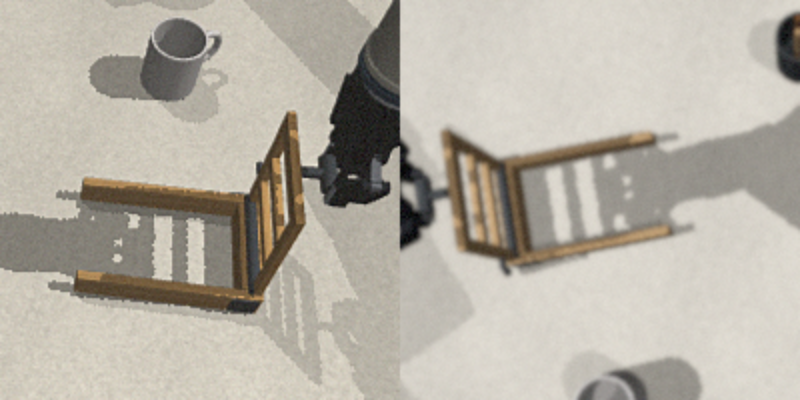

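The back stands at about 90°, past the snap point, and the gripper holds the knob at the right of the scene half, about (330,180). I'll release and back off.

```bash
python3 -m inch '[[0,0,0,0,0,0,-1],[0,0,0,0,0,0,-1],[0,0,0,0,0,0,-1],[0,0,0,0,0,0,-1],[0,0,0,0,0,0,-1],[0,0,0,0,0,0,-1]]' 40
python3 -m inch '[[0,0,-0.02,0,0,0,-1],[0,0,-0.03,0,0,0,-1],[0,0,-0.03,0,0,0,-1],[0,0,-0.03,0,0,0,-1],[0,0,-0.02,0,0,0,-0.24],[0,0,0,0,0,0,-0.24]]'
sed -i 's/N=map(float,sys.argv\[1:6\]);N=int(N)/N,tilt=map(float,sys.argv[1:7]);N=int(N)/; s/np.radians(yaw)\]);*$/np.radians(yaw)])*Ro.from_rotvec([0,np.radians(tilt),0])/' plan.py
python3 plan.py 639 -230 200 96.4 16 20
python3 - <<'E'
from rig import eyes
import cv2,numpy as np
f=eyes.grab_frame("scene");g=eyes.grab_frame("top")
a=f["img"][130:330,300:500];b=g["img"][110:310,100:300]
cv2.imwrite("pics/d.png",cv2.resize(np.clip(np.hstack([a,b])*1.4,0,255).astype(np.uint8),None,fx=2,fy=2))
E
```

```text
clock: 5.1
eef_pos: [535.6, 379.0, 208.7]
tcp_rot: [-3.142, -0.0, 1.785]
contact_force: [-0.1, 0.9, -0.9]
opening: 1.002
grasp_force: 0.7
clock: 5.7
eef_pos: [536.7, 379.5, 342.4]
tcp_rot: [3.137, -0.002, 1.785]
contact_force: [1.0, 0.7, 0.4]
opening: 0.688
grasp_force: 0.0
now [536.7 379.5 342.4] [ 1.797e+02 -1.000e-01  1.023e+02] mm/row 39.6
[-0.039, -0.002, 0.009, -0.0, 1.2, 0.4]
[-0.039, -0.002, 0.008, -0.0, 1.2, 0.4]
[-0.039, -0.001, 0.007, -0.0, 1.2, 0.4]
[-0.039, -0.001, 0.006, -0.0, 1.2, 0.4]
[-0.039, -0.001, 0.005, -0.0, 1.2, 0.4]
[-0.039, -0.001, 0.005, -0.0, 1.2, 0.4]
[-0.039, -0.0, 0.004, -0.0, 1.2, 0.4]
[-0.04, -0.0, 0.003, -0.0, 1.2, 0.4]
[-0.04, 0.0, 0.002, -0.0, 1.2, 0.4]
[-0.04, 0.0, 0.001, -0.0, 1.2, 0.4]
[-0.04, 0.001, 0.0, -0.0, 1.2, 0.4]
[-0.04, 0.001, -0.001, -0.0, 1.2, 0.4]
[-0.04, 0.001, -0.001, -0.0, 1.2, 0.4]
[-0.04, 0.001, -0.002, -0.0, 1.2, 0.4]
[-0.039, 0.002, -0.003, -0.0, 1.2, 0.4]
[-0.039, 0.002, -0.004, -0.0, 1.2, 0.4]
```

View pics/d.png

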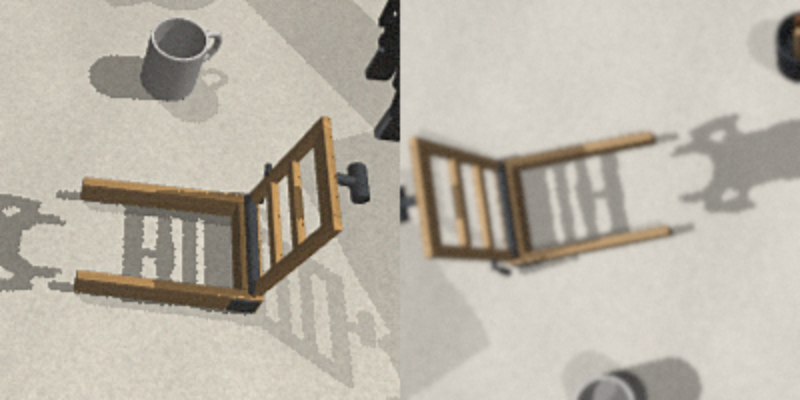

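The back has snapped fully open, leaning past vertical, with its knob at (355,182). Next I go behind the tall planter.

```bash
python3 -m inch '[[-0.039,-0.002,0.009,0,1.2,0.4,-0.24],[-0.039,-0.002,0.008,0,1.2,0.4,-0.24],[-0.039,-0.001,0.007,0,1.2,0.4,-0.24],[-0.039,-0.001,0.006,0,1.2,0.4,-0.24],[-0.039,-0.001,0.005,0,1.2,0.4,-0.24],[-0.039,-0.001,0.005,0,1.2,0.4,-0.24],[-0.039,0,0.004,0,1.2,0.4,-0.24],[-0.04,0,0.003,0,1.2,0.4,-0.24]]'
python3 -m inch '[[-0.04,0,0.002,0,1.2,0.4,-0.24],[-0.04,0,0.001,0,1.2,0.4,-0.24],[-0.04,0.001,0,0,1.2,0.4,-0.24],[-0.04,0.001,-0.001,0,1.2,0.4,-0.24],[-0.04,0.001,-0.001,0,1.2,0.4,-0.24],[-0.04,0.001,-0.002,0,1.2,0.4,-0.24],[-0.039,0.002,-0.003,0,1.2,0.4,-0.24],[-0.039,0.002,-0.004,0,1.2,0.4,-0.24]]'
python3 plan.py 638.6 -228 50 96.4 6 20
```

```text
clock: 6.6
eef_pos: [585.1, 72.4, 266.9]
tcp_rot: [-3.134, -0.168, 1.728]
contact_force: [0.6, -0.5, 0.3]
opening: 0.617
grasp_force: 0.0
clock: 7.4
eef_pos: [634.4, -234.5, 198.5]
tcp_rot: [-3.119, -0.337, 1.668]
contact_force: [1.1, 0.6, 0.2]
opening: 0.614
grasp_force: 0.0
now [ 634.4 -234.5  198.5] [-178.7  -19.3   95.6] mm/row 24.8
[-0.007, 0.001, 0.024, -0.2, 0.1, -0.1]
[-0.007, 0.001, 0.024, -0.2, 0.1, -0.1]
[-0.007, 0.001, 0.024, -0.2, 0.1, -0.1]
[-0.007, 0.001, 0.024, -0.2, 0.1, -0.1]
[-0.007, 0.001, 0.024, -0.2, 0.1, -0.1]
[-0.007, 0.001, 0.024, -0.2, 0.1, -0.1]
```

```bash
python3 -m inch '[[-0.007,0.001,0.024,-0.2,0.1,-0.1,-0.24],[-0.007,0.001,0.024,-0.2,0.1,-0.1,-0.24],[-0.007,0.001,0.024,-0.2,0.1,-0.1,-0.24],[-0.007,0.001,0.024,-0.2,0.1,-0.1,-0.24],[-0.007,0.001,0.024,-0.2,0.1,-0.1,-0.24],[-0.007,0.001,0.024,-0.2,0.1,-0.1,-0.24],[0,0,0,0,0,0,-0.24]]'
python3 -m inch '[[0.01,0,0.0035,0,0,0,-0.24],[0.01,0,0.0035,0,0,0,-0.24],[0.01,0,0.0035,0,0,0,-0.24],[0.01,0,0.0035,0,0,0,-0.24]]'
cat > look.py <<'E'
from rig import r,eyes
from h import *
np.set_printoptions(precision=1,suppress=True)
T=eyes.grab_frame("top");S=eyes.grab_frame("scene")
o=np.array([566.5,231.5]);a=np.radians(102.2);M=np.array([[np.cos(a),np.sin(a)],[-np.sin(a),np.cos(a)]])
for n,f in(("top",T),("scene",S)):
  for c,s in blobs(f["img"],"green"):
    for z in(118,63):
      p=onz(f,*c,z)
      if s[4]<400 and 300<p[0]<800 and -350<p[1]<400:print(n,s[4],"z",z,p[:2],"stand",M@(p[:2]-o))
s=r.sense();print("tcp",s["eef_pos"],"stand",M@(s["eef_pos"][:2]-o),np.degrees(s["tcp_rot"]),"F",s["contact_force"])
E
python3 look.py
```

```text
clock: 8.1
eef_pos: [635.6, -222.9, 45.9]
tcp_rot: [-3.139, -0.349, 1.678]
contact_force: [-0.7, 1.2, 0.6]
opening: 0.621
grasp_force: 0.0
clock: 8.5
eef_pos: [635.1, -181.8, 52.6]
tcp_rot: [3.135, -0.343, 1.682]
contact_force: [0.3, -2.2, 0.1]
opening: 0.618
grasp_force: 1.1
top 193 z 118 [ 630.7 -134. ] stand [-370.9   14.5]
top 193 z 63 [ 643.1 -140.5] stand [-379.8    3.7]
scene 157 z 118 [ 475.7 -128.5] stand [-332.6  164.8]
scene 157 z 63 [ 436.1 -149. ] stand [-344.4  207.8]
scene 55 z 118 [ 607.7 -201.1] stand [-431.5   51.2]
scene 55 z 63 [ 576.7 -226.4] stand [-449.7   86.8]
scene 119 z 118 [ 641.8 -245.9] stand [-482.5   27.3]
scene 119 z 63 [ 613.  -274.1] stand [-504.    61.4]
scene 218 z 118 [ 626.7 -131.6] stand [-367.6   17.8]
scene 218 z 63 [ 597.  -152.3] stand [-381.6   51.3]
scene 53 z 118 [ 669.7 -191.3] stand [-435.   -11.6]
scene 53 z 63 [ 642.7 -215.9] stand [-453.4   20. ]
tcp [ 634.7 -180.7   52.3] stand [-417.3   20.4] [179.7 -19.8  96.4] F [-0.  -0.4  0.5]
```

```bash
python3 -m inch '[[0.0094,0,0.0034,0,0,0,-0.24],[0.014,0,0.005,0,0,0,-0.24],[0.014,0,0.005,0,0,0,-0.24],[0.014,0,0.005,0,0,0,-0.24],[0.014,0,0.005,0,0,0,-0.24],[0.014,0,0.005,0,0,0,-0.24],[0.014,0,0.005,0,0,0,-0.24],[0.0094,0,0.0034,0,0,0,-0.24]]'
python3 -m inch '[[0.0094,0,0.0034,0,0,0,-0.24],[0.0094,0,0.0034,0,0,0,-0.24],[0.0094,0,0.0034,0,0,0,-0.24],[0.0094,0,0.0034,0,0,0,-0.24]]'
python3 look.py | grep -v "z 63"
```

```text
clock: 9.4
eef_pos: [622.5, -72.2, 51.5]
tcp_rot: [3.137, -0.345, 1.681]
contact_force: [0.6, -3.3, 1.8]
opening: 0.618
grasp_force: 2.0
clock: 9.8
eef_pos: [618.5, -33.5, 51.5]
tcp_rot: [3.137, -0.345, 1.68]
contact_force: [-0.3, -3.3, 3.0]
opening: 0.622
grasp_force: 2.1
top 183 z 118 [614.   14.4] stand [-222.2   -0.5]
scene 159 z 118 [ 476.  -128.3] stand [-332.6  164.5]
scene 83 z 118 [621.9 -85.6] stand [-321.7   12.9]
scene 224 z 118 [611.1  17. ] stand [-219.1    1.8]
tcp [618.  -32.5  51.3] stand [-268.9    5.5] [179.8 -19.8  96.3] F [-0.2  0.3  0.2]
```

```bash
python3 -m inch '[[0.003,0.0025,0.001,1,0,-2.7,-0.24],[0.003,0.0025,0.001,1,0,-2.7,-0.24],[0.0094,0,0.0034,0,0,0,-0.24],[0.014,0,0.005,0,0,0,-0.24],[0.014,0,0.005,0,0,0,-0.24],[0.014,0,0.005,0,0,0,-0.24],[0.0094,0,0.0034,0,0,0,-0.24],[0.0047,0,0.0017,0,0,0,-0.24]]'
python3 look.py | grep -v "z 63"
```

```text
clock: 10.7
eef_pos: [607.6, 42.4, 51.7]
tcp_rot: [3.138, -0.345, 1.782]
contact_force: [0.8, -1.9, -0.7]
opening: 0.622
grasp_force: 1.1
top 181 z 118 [597.8  90.2] stand [-144.7   -0.7]
scene 229 z 118 [595.2  90.9] stand [-143.5    1.6]
tcp [607.8  41.9  51.7] stand [-194.    -0.3] [179.8 -19.8 102.1] F [ 0.1 -0.9 -0.6]
```

```bash
python3 -m inch '[[0.0094,0,0.0034,0,0,0,-0.24],[0.014,0,0.005,0,0,0,-0.24],[0.014,0,0.005,0,0,0,-0.24],[0.014,0,0.005,0,0,0,-0.24],[0.014,0,0.005,0,0,0,-0.24],[0.014,0,0.005,0,0,0,-0.24],[0.014,0,0.005,0,0,0,-0.24],[0.014,0,0.005,0,0,0,-0.24]]'
python3 -m inch '[[0.014,0,0.005,0,0,0,-0.24],[0.014,0,0.005,0,0,0,-0.24],[0.0094,0,0.0034,0,0,0,-0.24],[0.0094,0,0.0034,0,0,0,-0.24],[0.0047,0,0.0017,0,0,0,-0.24]]'
python3 look.py | grep -v "z 63"
```

```text
clock: 11.6
eef_pos: [584.3, 153.8, 51.8]
tcp_rot: [3.138, -0.345, 1.781]
contact_force: [0.5, -2.7, -0.6]
opening: 0.621
grasp_force: 1.1
clock: 12.1
eef_pos: [573.0, 206.9, 51.7]
tcp_rot: [3.138, -0.345, 1.781]
contact_force: [0.4, -1.9, -0.5]
opening: 0.622
grasp_force: 1.1
top 100 z 118 [564.8 262.4] stand [30.5 -4.9]
top 183 z 118 [ 438.4 -141.5] stand [-337.5  204.1]
scene 159 z 118 [ 476.  -128.3] stand [-332.6  164.5]
scene 61 z 118 [585.6 160.3] stand [-73.6  -3.6]
scene 243 z 118 [559.8 256.8] stand [26.1  1.2]
tcp [573.1 206.7  51.8] stand [-25.6  -1.2] [179.8 -19.8 102.1] F [0.5 0.2 0.1]
```

```bash
python3 -m inch '[[0.0047,0,0.0017,0,0,0,-0.24],[0.0047,0,0.0017,0,0,0,-0.24],[0.0047,0,0.0017,0,0,0,-0.24],[0.0047,0,0.0017,0,0,0,-0.24],[0.0047,0,0.0017,0,0,0,-0.24],[0.0028,0,0.001,0,0,0,-0.24]]'
python3 -m inch '[[0.0019,0,0.0007,0,0,0,-0.24],[0.0019,0,0.0007,0,0,0,-0.24]]';python3 -m inch '[[0.0019,0,0.0007,0,0,0,-0.24]]'; python3 look.py | grep -v "z 63"
```

```text
clock: 12.8
eef_pos: [567.4, 233.9, 51.7]
tcp_rot: [3.138, -0.345, 1.781]
contact_force: [-0.5, -3.0, 0.4]
opening: 0.623
grasp_force: 1.1
clock: 13.0
eef_pos: [566.9, 237.0, 51.6]
tcp_rot: [3.137, -0.344, 1.781]
contact_force: [3.0, -11.4, 1.8]
opening: 0.62
grasp_force: 5.4
clock: 13.1
eef_pos: [567.0, 237.7, 51.5]
tcp_rot: [3.136, -0.341, 1.782]
contact_force: [3.0, -23.3, 6.1]
opening: 0.621
grasp_force: 10.2
top 185 z 118 [ 438.4 -141.5] stand [-337.5  204.1]
scene 156 z 118 [ 476.8 -128.6] stand [-333.   163.8]
scene 87 z 118 [569.4 202. ] stand [-29.4   3.4]
scene 258 z 118 [553.4 285.5] stand [55.5  1.4]
scene 43 z 118 [616.3 235.1] stand [ -7.  -49.5]
tcp [567.  237.5  51.6] stand [ 5.7 -1.8] [179.7 -19.6 102.1] F [  1.6 -15.9   3.4]
```

The tall planter is seated against the rear block: s ≈ 54–55 with the force rising. I'll back off and go to the short planter.

```bash
python3 -m inch '[[-0.014,0,-0.005,0,0,0,-0.24],[-0.02,0,-0.01,0,0,0,-0.24],[0,0,-0.04,0,0,0,-0.24],[0,0,-0.04,0,0,0,-0.24],[0,0,-0.04,0,0,0,-0.24],[0,0,-0.03,0,0,0,-0.24],[0,0,0,0,0,0,-0.24]]'
python3 plan.py 365.5 -164 150 12.2 16 0
```

```text
clock: 13.9
eef_pos: [586.5, 152.4, 199.9]
tcp_rot: [3.13, -0.344, 1.782]
contact_force: [0.5, 0.8, -0.1]
opening: 0.62
grasp_force: 0.0
now [586.5 152.4 199.9] [179.4 -19.7 102.1] mm/row 24.3
[-0.017, -0.018, -0.003, -0.9, -1.0, 5.6]
[-0.018, -0.016, -0.003, -0.9, -1.0, 5.6]
[-0.02, -0.014, -0.003, -0.9, -1.0, 5.6]
[-0.021, -0.012, -0.003, -0.9, -1.0, 5.6]
[-0.022, -0.01, -0.002, -0.9, -1.0, 5.6]
[-0.023, -0.008, -0.002, -0.9, -1.0, 5.6]
[-0.024, -0.005, -0.002, -0.9, -1.0, 5.6]
[-0.024, -0.003, -0.001, -0.9, -1.0, 5.6]
[-0.024, -0.001, -0.001, -0.9, -1.0, 5.6]
[-0.024, 0.002, -0.001, -0.9, -1.0, 5.6]
[-0.024, 0.004, -0.0, -0.9, -1.0, 5.6]
[-0.023, 0.006, 0.0, -0.9, -1.0, 5.6]
[-0.023, 0.009, 0.001, -0.9, -1.0, 5.6]
[-0.022, 0.011, 0.001, -0.9, -1.0, 5.6]
[-0.021, 0.013, 0.002, -0.9, -1.0, 5.6]
[-0.019, 0.015, 0.003, -0.9, -1.0, 5.6]
```

```bash
python3 -m inch '[[-0.017,-0.018,-0.003,-0.9,-1,5.6,-0.24],[-0.018,-0.016,-0.003,-0.9,-1,5.6,-0.24],[-0.02,-0.014,-0.003,-0.9,-1,5.6,-0.24],[-0.021,-0.012,-0.003,-0.9,-1,5.6,-0.24],[-0.022,-0.01,-0.002,-0.9,-1,5.6,-0.24],[-0.023,-0.008,-0.002,-0.9,-1,5.6,-0.24],[-0.024,-0.005,-0.002,-0.9,-1,5.6,-0.24],[-0.024,-0.003,-0.001,-0.9,-1,5.6,-0.24]]'
python3 -m inch '[[-0.024,-0.001,-0.001,-0.9,-1,5.6,-0.24],[-0.024,0.002,-0.001,-0.9,-1,5.6,-0.24],[-0.024,0.004,0,-0.9,-1,5.6,-0.24],[-0.023,0.006,0,-0.9,-1,5.6,-0.24],[-0.023,0.009,0.001,-0.9,-1,5.6,-0.24],[-0.022,0.011,0.001,-0.9,-1,5.6,-0.24],[-0.021,0.013,0.002,-0.9,-1,5.6,-0.24],[-0.019,0.015,0.003,-0.9,-1,5.6,-0.24]]'
python3 plan.py 365.5 -164 40 12.2 6 0; python3 look.py
```

```text
clock: 14.7
eef_pos: [471.1, -6.2, 171.2]
tcp_rot: [-3.062, -0.165, 0.974]
contact_force: [-0.1, -0.9, 0.6]
opening: 0.619
grasp_force: 0.0
clock: 15.5
eef_pos: [359.5, -163.8, 148.2]
tcp_rot: [-3.134, 0.017, 0.199]
contact_force: [0.1, 0.1, 0.7]
opening: 0.619
grasp_force: 0.0
now [ 359.5 -163.8  148.2] [-179.6    1.    11.4] mm/row 18.1
[0.001, 0.0, 0.018, -0.1, 0.2, -0.1]
[0.001, 0.0, 0.018, -0.1, 0.2, -0.1]
[0.001, 0.0, 0.018, -0.1, 0.2, -0.1]
[0.001, 0.0, 0.018, -0.1, 0.2, -0.1]
[0.001, 0.0, 0.018, -0.1, 0.2, -0.1]
[0.001, 0.0, 0.018, -0.1, 0.2, -0.1]
top 198 z 118 [556.9 286.4] stand [55.7 -2.2]
top 198 z 63 [564.9 304.9] stand [ 72.1 -14. ]
top 191 z 118 [ 438.1 -142.2] stand [-338.2  204.4]
top 191 z 63 [ 439.1 -149.2] stand [-345.2  205. ]
scene 158 z 118 [ 476.  -128.3] stand [-332.6  164.5]
scene 158 z 63 [ 436.4 -148.9] stand [-344.3  207.5]
scene 254 z 118 [553.6 285. ] stand [55.1  1.3]
scene 254 z 63 [519.  291.3] stand [68.5 33.8]
tcp [ 358.8 -164.   147.9] stand [-342.7  286.5] [-179.5    1.    11.4] F [-0.1  0.7  0.4]
```

```bash
python3 -m inch '[[0.001,0.001,0.018,-0.1,0.2,-0.1,-0.24],[0.001,0.001,0.018,-0.1,0.2,-0.1,-0.24],[0.001,0,0.018,-0.1,0.2,-0.1,-0.24],[0.001,0,0.018,-0.1,0.2,-0.1,-0.24],[0.001,0,0.018,-0.1,0.2,-0.1,-0.24],[0.001,0,0.017,-0.1,0.2,-0.1,-0.24],[0,0,0,0,0,0,-0.24]]'
python3 -m inch '[[0.01,0,0,0,0,0,-0.24],[0.01,0,0,0,0,0,-0.24],[0.01,0,0,0,0,0,-0.24],[0.015,0,0,0,0,0,-0.24],[0.015,0,0,0,0,0,-0.24],[0.015,0,0,0,0,0,-0.24],[0.01,0,0,0,0,0,-0.24],[0.005,0,0,0,0,0,-0.24]]'
python3 look.py|grep -v "z 118"
```

```text
clock: 16.3
eef_pos: [365.1, -162.9, 40.1]
tcp_rot: [3.141, -0.003, 0.215]
contact_force: [-0.0, -0.5, -0.2]
opening: 0.619
grasp_force: 0.0
clock: 17.1
eef_pos: [455.6, -144.9, 42.4]
tcp_rot: [3.138, -0.006, 0.214]
contact_force: [-3.6, -1.1, 4.0]
opening: 0.618
grasp_force: 2.5
top 195 z 63 [564.4 304.6] stand [ 71.9 -13.4]
scene 72 z 63 [ 396.3 -165.9] stand [-352.4  250.4]
scene 177 z 63 [ 501.2 -137.3] stand [-346.7  141.8]
scene 253 z 63 [519.  291.3] stand [68.5 33.8]
tcp [ 455.3 -145.    42.3] stand [-344.5  188.3] [179.8  -0.4  12.2] F [-0.3  0.4  0.5]
```

```bash
python3 -m inch '[[0.01,0,0,0,0,0,-0.24],[0.015,0,0,0,0,0,-0.24],[0.018,0,0,0,0,0,-0.24],[0.018,0,0,0,0,0,-0.24],[0.018,0,0,0,0,0,-0.24],[0.018,0,0,0,0,0,-0.24],[0.014,0,0,0,0,0,-0.24],[0.01,0,0,0,0,0,-0.24]]'
python3 -m inch '[[0.007,0,0,0,0,0,-0.24],[0.005,0,0,0,0,0,-0.24],[0.004,0,0,0,0,0,-0.24],[0.002,0,0,0,0,0,-0.24]]'
python3 look.py|grep -v "z 118"
```

```text
clock: 18.0
eef_pos: [573.9, -119.2, 42.9]
tcp_rot: [3.138, -0.006, 0.213]
contact_force: [-2.4, -0.9, -0.5]
opening: 0.623
grasp_force: 1.1
clock: 18.4
eef_pos: [590.1, -115.7, 43.0]
tcp_rot: [3.138, -0.005, 0.213]
contact_force: [-2.1, -0.3, -1.0]
opening: 0.619
grasp_force: 1.0
top 194 z 63 [564.7 304.4] stand [ 71.6 -13.6]
scene 69 z 63 [ 564.2 -133.3] stand [-356.    79.3]
scene 208 z 63 [ 636.6 -107.3] stand [-346.     3.1]
scene 258 z 63 [519.2 291.6] stand [68.7 33.5]
tcp [ 590.3 -115.7   43.1] stand [-344.4   50.2] [179.8  -0.3  12.2] F [-0.   0.6 -0.6]
```

```bash
python3 -m inch '[[-0.02,0,-0.005,0,0,0,-0.24],[-0.03,0,-0.03,0,0,0,-0.24],[-0.01,0,-0.04,0,0,0,-0.24],[0,0,-0.04,0,0,0,-0.24],[0,0,0,0,0,0,-0.24]]'
python3 plan.py 655.5 -187 150 102.2 14 0
```

```text
clock: 19.0
eef_pos: [533.8, -129.2, 163.3]
tcp_rot: [3.134, -0.015, 0.212]
contact_force: [0.9, 0.2, 0.7]
opening: 0.621
grasp_force: 0.0
now [ 533.8 -129.2  163.3] [179.6  -0.8  12.2] mm/row 9.7
[0.008, 0.006, 0.001, 0.1, -0.0, -6.4]
[0.007, 0.007, 0.001, 0.1, -0.0, -6.4]
[0.006, 0.007, 0.001, 0.1, -0.0, -6.4]
[0.005, 0.008, 0.001, 0.1, -0.0, -6.4]
[0.004, 0.009, 0.001, 0.1, -0.0, -6.4]
[0.003, 0.009, 0.001, 0.1, -0.0, -6.4]
[0.002, 0.009, 0.001, 0.1, -0.0, -6.4]
[0.001, 0.01, 0.001, 0.1, -0.0, -6.4]
[0.0, 0.01, 0.001, 0.1, -0.0, -6.4]
[-0.001, 0.01, 0.001, 0.1, -0.0, -6.4]
[-0.002, 0.009, 0.001, 0.1, -0.0, -6.4]
[-0.003, 0.009, 0.001, 0.1, -0.0, -6.4]
[-0.004, 0.009, 0.001, 0.1, -0.0, -6.4]
[-0.005, 0.008, 0.001, 0.1, -0.0, -6.4]
```

```bash
python3 -m inch '[[0.008,0.006,0.001,0.1,0,-6.4,-0.24],[0.007,0.007,0.001,0.1,0,-6.4,-0.24],[0.006,0.007,0.001,0.1,0,-6.4,-0.24],[0.005,0.008,0.001,0.1,0,-6.4,-0.24],[0.004,0.009,0.001,0.1,0,-6.4,-0.24],[0.003,0.009,0.001,0.1,0,-6.4,-0.24],[0.002,0.009,0.001,0.1,0,-6.4,-0.24],[0.001,0.01,0.001,0.1,0,-6.4,-0.24]]'
python3 -m inch '[[0,0.01,0.001,0.1,0,-6.4,-0.24],[-0.001,0.01,0.001,0.1,0,-6.4,-0.24],[-0.002,0.009,0.001,0.1,0,-6.4,-0.24],[-0.003,0.009,0.001,0.1,0,-6.4,-0.24],[-0.004,0.009,0.001,0.1,0,-6.4,-0.24],[-0.005,0.008,0.001,0.1,0,-6.4,-0.24],[0,0,0,0,0,0,-0.24]]'
python3 plan.py 656 -187 45 102.2 6 0;python3 look.py
```

```text
clock: 19.8
eef_pos: [600.1, -162.7, 149.3]
tcp_rot: [-3.136, -0.007, 1.111]
contact_force: [0.5, 0.0, -0.2]
opening: 0.617
grasp_force: 0.0
clock: 20.5
eef_pos: [652.7, -188.3, 142.6]
tcp_rot: [-3.132, -0.012, 1.778]
contact_force: [0.2, 0.6, 0.2]
opening: 0.622
grasp_force: 0.0
now [ 652.7 -188.3  142.6] [-179.5   -0.7  101.9] mm/row 16.3
[-0.0, 0.001, 0.016, -0.1, -0.1, -0.1]
[-0.0, 0.001, 0.016, -0.1, -0.1, -0.1]
[-0.0, 0.001, 0.016, -0.1, -0.1, -0.1]
[0.0, 0.001, 0.016, -0.1, -0.1, -0.1]
[0.0, 0.001, 0.016, -0.1, -0.1, -0.1]
[0.0, 0.001, 0.016, -0.1, -0.1, -0.1]
top 172 z 118 [ 626.7 -102.4] stand [-339.1   11.7]
top 172 z 63 [ 638.8 -107. ] stand [-346.1    0.8]
top 194 z 118 [556.7 285.9] stand [55.2 -1.9]
top 194 z 63 [564.7 304.4] stand [ 71.6 -13.6]
scene 139 z 118 [ 596.2 -248.8] stand [-475.8   72.5]
scene 139 z 63 [ 564.4 -277.2] stand [-496.8  109.6]
scene 205 z 118 [663.8 -89.6] stand [-334.4  -27.2]
scene 205 z 63 [ 636.4 -107.7] stand [-346.3    3.4]
scene 253 z 118 [553.6 285. ] stand [55.1  1.3]
scene 253 z 63 [519.  291.3] stand [68.5 33.8]
tcp [ 651.5 -187.8  142.7] stand [-427.8    5.5] [-179.4   -0.7  101.6] F [ 1.1 -0.8 -0.2]
```

```bash
python3 -m inch '[[0,0.001,0.016,-0.1,-0.1,-0.1,-0.24],[0,0.001,0.016,-0.1,-0.1,-0.1,-0.24],[0,0.001,0.016,-0.1,-0.1,-0.1,-0.24],[0,0.001,0.016,-0.1,-0.1,-0.1,-0.24],[0,0,0.016,-0.1,-0.1,-0.1,-0.24],[0,0,0.016,-0.1,-0.1,-0.1,-0.24],[0,0,0,0,0,0,-0.24]]'
python3 -m inch '[[0.01,0,0,0,0,0,-0.24],[0.01,0,0,0,0,0,-0.24],[0.01,0,0,0,0,0,-0.24],[0.015,0,0,0,0,0,-0.24],[0.016,0,0,0,0,0,-0.24],[0.016,0,0,0,0,0,-0.24],[0.016,0,0,0,0,0,-0.24],[0.016,0,0,0,0,0,-0.24]]'
python3 -m inch '[[0.016,0,0,0,0,0,-0.24],[0.016,0,0,0,0,0,-0.24],[0.01,0,0,0,0,0,-0.24],[0.005,0,0,0,0,0,-0.24]]'
python3 look.py
```

```text
clock: 21.3
eef_pos: [653.3, -185.9, 44.2]
tcp_rot: [-3.138, -0.004, 1.787]
contact_force: [-1.0, 0.1, -1.0]
opening: 0.619
grasp_force: 0.0
clock: 22.1
eef_pos: [631.8, -78.7, 47.9]
tcp_rot: [3.14, -0.001, 1.788]
contact_force: [0.5, -4.1, 3.2]
opening: 0.618
grasp_force: 2.6
clock: 22.5
eef_pos: [621.1, -32.9, 47.4]
tcp_rot: [3.142, -0.002, 1.788]
contact_force: [0.4, -3.7, 3.4]
opening: 0.624
grasp_force: 2.2
top 196 z 118 [556.4 285.9] stand [55.3 -1.6]
top 196 z 63 [564.4 304.3] stand [ 71.6 -13.4]
scene 67 z 118 [611.8 -53.8] stand [-288.5   16. ]
scene 67 z 63 [581.  -69.6] stand [-297.3   49.4]
scene 210 z 118 [637.6  24. ] stand [-217.8  -25.6]
scene 210 z 63 [608.5  13.3] stand [-222.1    5.1]
scene 250 z 118 [553.7 285.5] stand [55.5  1.1]
scene 250 z 63 [519.1 291.8] stand [68.9 33.6]
tcp [621.  -33.1  47.2] stand [-270.2    2.7] [-180.    -0.1  102.4] F [0.3 0.2 0.1]
```

```bash
python3 -m inch '[[0.01,0.0005,0,0,0,0,-0.24],[0.015,0.0005,0,0,0,0,-0.24],[0.016,0.0005,0,0,0,0,-0.24],[0.016,0.0005,0,0,0,0,-0.24],[0.016,0.0005,0,0,0,0,-0.24],[0.016,0.0005,0,0,0,0,-0.24],[0.016,0,0,0,0,0,-0.24],[0.016,0,0,0,0,0,-0.24]]'
python3 -m inch '[[0.015,0,0,0,0,0,-0.24],[0.01,0,0,0,0,0,-0.24],[0.008,0,0,0,0,0,-0.24],[0.005,0,0,0,0,0,-0.24]]'
python3 look.py
```

```text
clock: 23.4
eef_pos: [598.2, 86.2, 47.7]
tcp_rot: [3.141, -0.002, 1.788]
contact_force: [1.3, -2.2, -1.3]
opening: 0.621
grasp_force: 0.9
clock: 23.8
eef_pos: [590.3, 122.4, 47.8]
tcp_rot: [3.141, -0.001, 1.788]
contact_force: [0.4, -1.9, -0.9]
opening: 0.62
grasp_force: 1.0
scene 255 z 118 [553.1 285.4] stand [55.5  1.7]
scene 255 z 63 [518.6 291.7] stand [68.9 34.1]
scene 249 z 118 [608.9 168.7] stand [-70.4 -28.2]
scene 249 z 63 [578.  167.4] stand [-65.1   2.3]
tcp [590.3 122.4  47.8] stand [-111.7   -0.2] [180.   -0.1 102.4] F [-0.2 -0.1  0.7]
```

```bash
python3 -m inch '[[0.005,0,0,0,0,0,-0.24],[0.005,0,0,0,0,0,-0.24],[0.005,0,0,0,0,0,-0.24],[0.004,0,0,0,0,0,-0.24],[0.002,0,0,0,0,0,-0.24]]'
python3 -m inch '[[0.002,0,0,0,0,0,-0.24]]';python3 -m inch '[[0.002,0,0,0,0,0,-0.24]]';python3 -m inch '[[0.001,0,0,0,0,0,-0.24]]';python3 -m inch '[[0.001,0,0,0,0,0,-0.24]]';python3 look.py
```

```text
clock: 24.4
eef_pos: [585.8, 142.7, 47.8]
tcp_rot: [3.141, -0.001, 1.788]
contact_force: [0.8, -2.8, -0.2]
opening: 0.622
grasp_force: 1.2
clock: 24.5
eef_pos: [585.4, 144.4, 47.8]
tcp_rot: [3.141, -0.001, 1.787]
contact_force: [0.4, -1.8, 0.2]
opening: 0.621
grasp_force: 1.2
clock: 24.6
eef_pos: [585.0, 146.3, 47.8]
tcp_rot: [3.141, -0.001, 1.787]
contact_force: [0.9, -2.0, 0.1]
opening: 0.619
grasp_force: 1.2
clock: 24.7
eef_pos: [584.8, 147.3, 47.8]
tcp_rot: [3.141, -0.002, 1.787]
contact_force: [0.6, -2.2, 0.4]
opening: 0.616
grasp_force: 1.2
clock: 24.8
eef_pos: [584.6, 148.1, 47.8]
tcp_rot: [3.141, -0.001, 1.787]
contact_force: [1.6, -7.0, 0.9]
opening: 0.621
grasp_force: 3.0
scene 310 z 118 [598.9 186.2] stand [-51.1 -22.1]
scene 310 z 63 [567.3 186.1] stand [-44.6   8.8]
scene 253 z 118 [553.3 285. ] stand [55.1  1.6]
scene 253 z 63 [518.8 291.2] stand [68.5 34. ]
tcp [584.6 148.   47.8] stand [-85.5  -0.1] [180.   -0.1 102.4] F [ 0.5 -3.2  0.8]
```

```bash
python3 -m inch '[[0.001,0,0,0,0,0,-0.24],[0.001,0,0,0,0,0,-0.24]]';python3 -m inch '[[0.001,0,0,0,0,0,-0.24],[0,0,0,0,0,0,-0.24]]'
```

```text
clock: 25.1
eef_pos: [584.6, 148.5, 47.9]
tcp_rot: [3.141, 0.001, 1.788]
contact_force: [3.9, -17.4, 2.2]
opening: 0.624
grasp_force: 7.2
clock: 25.3
eef_pos: [584.5, 148.7, 47.9]
tcp_rot: [3.141, 0.002, 1.788]
contact_force: [5.0, -17.4, 1.5]
opening: 0.619
grasp_force: 9.5
```

Both are pressed firmly home. Back off and inspect.

```bash
python3 -m inch '[[-0.004,0,0,0,0,0,-0.24],[-0.015,0,0,0,0,0,-0.24],[-0.03,0,-0.01,0,0,0,-0.24],[-0.04,0,-0.03,0,0,0,-0.24],[-0.04,0,-0.03,0,0,0,-0.24],[-0.04,0,-0.03,0,0,0,-0.24],[-0.03,0,-0.02,0,0,0,-0.24],[0,0,0,0,0,0,-0.24]]'
python3 look.py; python3 - <<'E'
from rig import eyes
import cv2,numpy as np
f=eyes.grab_frame("scene");g=eyes.grab_frame("top")
a=f["img"][130:330,300:500];b=g["img"][110:310,100:300]
cv2.imwrite("pics/e.png",cv2.resize(np.clip(np.hstack([a,b])*1.4,0,255).astype(np.uint8),None,fx=2,fy=2))
E
```

```text
clock: 26.1
eef_pos: [629.3, -47.4, 171.0]
tcp_rot: [3.135, 0.001, 1.784]
contact_force: [0.2, 0.0, 0.5]
opening: 0.623
grasp_force: 0.0
top 172 z 118 [566.2 183. ] stand [-47.3  10.6]
top 172 z 63 [574.8 195.4] stand [-37.1  -0.4]
top 197 z 118 [556.4 285.6] stand [55.  -1.6]
top 197 z 63 [564.4 304.1] stand [ 71.4 -13.3]
scene 256 z 118 [553.1 285.4] stand [55.5  1.7]
scene 256 z 63 [518.6 291.7] stand [68.9 34.1]
scene 227 z 118 [603.1 194.1] stand [-44.3 -27.9]
scene 227 z 63 [571.8 194.5] stand [-37.3   2.7]
tcp [626.6 -44.2 167.7] stand [-282.2   -0.5] [179.9  -0.1 102.3] F [ 0.2 -0.1  0.4]
```

View pics/e.png

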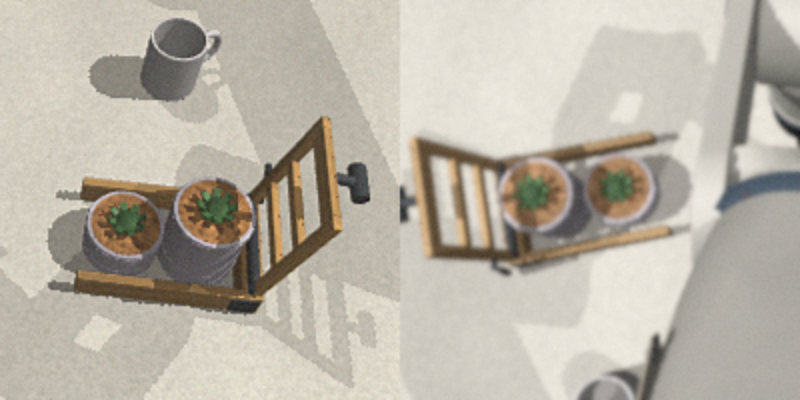

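The tall planter (scene (213,205), s = 55) is at the back. The short one (scene (125,218), s = -37) touches it, 92 mm centre to centre. The back is open, the mug hasn't moved, and the robot is clear.

```bash
python3 -c "
from rig import r
print(r.sign_off())"
```

```text
the job is handed in; nothing more can be done
None
```

The job is handed in at about 26 s: the stand's back is snapped open, the tall planter was pushed against the rear block, the short planter was then pushed up against it, and the mug, pen pot and notebook were never touched.

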